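# Feed one sensor carrier from the dispenser into the empty nest

### The job

On the carrier dispenser, push the black plunger knob all the way in once so that a single sensor carrier comes out of the magazine, and let the plunger spring fully back. Then, with a fingertip, slide that carrier along the channel until it drops flat into the empty nest at one end; the nest at the other end already holds a carrier, which stays there. Only push: nothing is picked up or tipped over, the other carriers stay in the magazine, and the vial, fitting and case beside the dispenser stay where they are.

Things in the scene. Friction and masses are not known exactly. Their poses are not given: they have to be found in the camera images.
- dispenser: Fixed aluminium dispenser. Origin on the bench under the axis of the upright clear magazine tube; z up, y the way the plunger is pushed and a carrier comes out, x along the outlet channel. Slide body 44 mm wide in x, y = -72 to 20 mm, 33 mm high, 60 mm wide at its foot; the open tube, with a 42 mm square flange, ends 57 mm above the bench.
- plunger (a joint): Travel of the sprung plunger: 0 m out, 0.041 m home against its stop. The spring (2 N out, 6 N home) returns it when let go. Each full stroke pushes the lowest carrier out of the gate to the middle of the channel; the next one drops down when the plunger is back. Short of a full stroke the carrier stays caught in the gate.
- plunger_face (a point): Centre of the round outer face of the black plunger knob (30 mm wide, axis level, 18 mm above the bench), at dispenser x = 0, y = -131 mm when out, moving with the plunger. Press it towards the dispenser's +y.
- outlet (a point): Point on the channel floor before the gate, dispenser (0, 37, 12) mm, where an ejected carrier lies. The channel runs along x: floor 12 mm above the bench, 30 mm wide (y = 22 to 52 mm), a fence on each side with its top 15 mm above the bench (a fingertip lower than that meets it), end stops 21 mm high at x = -90 and 90 mm. At the gate the inner fence is open.
- magazine (a point): Point on the floor of the magazine, on its axis, dispenser (0, 0, 12) mm, under the lowest carrier.
- nest_empty_floor (a point): Centre of the floor of the empty nest: a round pocket 31 mm wide and 3 mm deep in the channel floor (its floor is 9 mm above the bench), at dispenser x = +74 or -74 mm, y = 37 mm. Axes as the dispenser's. Between the outlet and the pocket the channel floor is level.
- nest_full_floor (a point): The same point of the identical nest at the other end of the channel, which already holds a carrier.
- carrier1_center (a point): Centre of the lowest carrier in the magazine, which will come out. All carriers are loose beige discs, 26 mm wide, 13 mm high, about 20 g, with a thin gold disc on top; this point is half-way up: 18.5 mm above the bench in the magazine and on the channel floor (top at 25 mm), 15.5 mm seated in a nest (top at 22 mm).
- carrier2_center (a point): Centre of the second carrier from below in the magazine; it drops to the magazine floor once the first is out and the plunger is back.
- carrier3_center (a point): Centre of the third and topmost carrier in the magazine.
- carrier4_center (a point): Centre of the carrier that lies in the occupied nest.
- vial: Bystander: glass screw vial, 16 mm wide, 48 mm high, standing loose behind the slide body. Origin at its underside.
- fitting: Bystander: small hexagonal nut with ferrule, 13 x 29 x 11 mm, lying behind the slide body. Origin at its underside.
- case: Bystander: flat clear case, 55 x 85 x 18 mm, lying on the robot's side of the slide body. Origin at the centre of its underside.
There are look-alikes about, which are no part of the job. Leave any yellow look-alike of the part that bears nest_empty_floor alone.

How it is judged (in metres and radians):
On the way, in this order (a step that is already met when the one before it is completed fails the run):
1. the plunger is pushed home (value of joint plunger above 0.0385 m), for 0.05 s.
2. the plunger has sprung back and the lowest carrier lies before the gate (value of joint plunger below 0.003 m and horizontal distance between carrier1_center and outlet below 0.015 m), for 0.1 s.
At the end, for the whole second after the job is handed in: The ejected carrier lies at rest and level (0.06 rad) in the empty nest (4 mm of its centre, 1.5 mm of its floor); the plunger is out (3 mm); the second carrier is on the magazine floor (2.5 mm), the third above it (both 5 mm of the axis), the fourth still in its nest (4 mm) (horizontal distance between carrier1_center and nest_empty_floor below 0.004 m and z of carrier1_center in the frame of nest_empty_floor below 0.008 m and angle between carrier1_center's own z axis and vertical below 0.06 rad and value of joint plunger below 0.003 m and horizontal distance between each of carrier2_center, carrier3_center and magazine below 0.005 m and z of carrier2_center in the frame of magazine below 0.009 m and horizontal distance between carrier4_center and nest_full_floor below 0.004 m and linear speed of carrier1 below 0.01 m/s); the robot touches nothing.
It fails at once if the ejected carrier is lifted off the channel (z of carrier1_center in the frame of magazine above 0.0125 m).
It fails at once if the ejected carrier is tipped up (angle between carrier1_center's own z axis and vertical above 0.5 rad).
It fails at once if a second carrier comes out of the magazine (horizontal distance between any of carrier2_center, carrier3_center and magazine above 0.01 m or z of carrier3_center in the frame of magazine above 0.042 m).
It fails at once if the carrier in the occupied nest is lifted or shoved out (distance of carrier4_center from where it was at the start of the episode above 0.006 m).
It fails at once if a bystander is disturbed (distance of any of vial, fitting, case from where it was at the start of the episode above 0.015 m or angle between vial's own z axis and vertical above 0.5 rad).
It also fails if it takes over 64 s, if anything falls off the work surface, if the arm or the gripper's body presses on something with over 40 N, if the wrist force passes 120 N, or if a joint passes its speed limit or range.

### The arm

A 6-joint arm with a two-finger parallel gripper is mounted at the origin on a cart in front of the work surface, level with it; the furniture and walls round the work are solid. World frame = base frame: x ahead of the robot, y to its left, z up, the work surface at z = 0. Lengths are in mm, angles in rad, forces in N, time in s.
With the tool pointing down it reaches from about 275 to 825 mm from the base axis. Payload 4.9 kg.
Tool frame: the origin (TCP) lies at the very end of the fingers, on their centre line; the grasp point (between the pads) lies 19 mm behind it; z points along the fingers, y is the line along which they close (so a half turn about z gives the same grasp; the last joint's range is limited). The gripper opens to 85 mm and grips with 20 to 120 N. Pads are 22 mm wide; open, the fingers measure 114 mm over their backs; the gripper's body (76 mm by 85 mm) begins 54 mm behind the grasp point. The pads swing forward as they close: fully open they stand 13 mm farther back than shut.
Start: joints at [-1.267, 0.326, -0.193, 1.052, 0, 1.437], TCP at [233.185, -498.14, 231.281] pointing down, gripper open.
Joint ranges: [-2.65, 2.65], [-0.97, 1.79], [-1.3, 1.35], [-1.93, 2.1], [-1.47, 1.37], [-3.14, 3.14]. Speed limits (rad/s): [2.57, 2.57, 3.14, 3.14, 3.14, 3.14].

### API

Orientations are given as [roll, pitch, yaw] about the fixed x, y, z axes, in that order (R = Rz(yaw) Ry(pitch) Rx(roll)).
In Python, from bench import bot, solve_ik, imaging gives the robot as it stands. Calls block until the motion is done:
- bot.move_ptp(position, orientation): joint-space move of the TCP to a pose.
- bot.movel(position, rot=None, max_speed=150, threshold=None): straight line of the TCP; rot=None keeps the orientation; max_speed is the mean speed in mm/s. With threshold (N) it stops when the force on the tool has changed by that much, and returns True; else False.
- bot.move_j(angles): joint-space move.
- bot.grip(opening, effort=None): opening from 0.0 (shut) to 1.0 (fully open); effort is the grip in N (None keeps the last); returns when the fingers have stopped.
- bot.dwell(seconds).
- solve_ik(position, orientation): joint angles nearest the present ones, or None.
- bot.get_state(): the state.
- imaging.capture(name): name is "scene" or "top" or "wrist"; returns the picture (384x512x3 uint8, blue, green, red); there is no depth.
- imaging.camera_model(name): a dict with "K" (3x3 intrinsics, pixels), "position" and "rotation" of the camera in the world. Camera axes: x right, y up, looking along -z (the intrinsics and any distortion apply to the point x, -y, -z); pixel columns grow to the right and rows downward; lengths in mm; the calibration is good to about 2 mm. A picture is of the moment at which its call begins: read the wrist's pose just before it. camera_model takes no time and is no camera call; for the wrist camera it gives the pose at the moment of the call.
A pose or a line that the arm cannot do raises bot.IKError and nothing moves.
- bot.sign_off(): hands the job in; it is judged then, once.
The state is a dict: "t": time; "qpos": joint angles; "joint_velocities": joint speeds; "effort": joint torques, N m; "tcp_pos": TCP position; "orientation": TCP orientation; "contact_force": force on the tool from outside, world axes, zero at the start; "wrist_torque": the same for the moment, N m; "opening": opening from 0.0 (shut) to 1.0 (fully open); "gripper_force": force on a finger pad.
Only numpy, scipy, OpenCV 4.12 (cv2) and the standard library are available. Lean on these libraries where they do the work, as an engineer would, in place of code of your own. Each camera call takes 0.05 s, during which the arm holds its last target. There are 200 camera calls.

## Working session

There is one attempt and no reset: what is moved stays moved. The work goes in short steps, each a Python script; the robot and the scene stay as the last script left them, time stands still between calls to the robot, and variables do not carry over. Pictures are saved under pics/ and viewed, at most 10 in all, crops included, and the job is handed in when it is done.

```bash
ls; mkdir -p pics; python3 - <<'E'
from bench import bot, imaging
import cv2
for n in("top","scene"):
    cv2.imwrite(f"pics/{n}0.png",imaging.capture(n)); m=imaging.camera_model(n); print(n,m)
E
```

```text
pics
top {'K': array([[498.1343549 ,   0.        , 262.23184226],
       [  0.        , 498.1343549 , 194.1628494 ],
       [  0.        ,   0.        ,   1.        ]]), 'position': array([ 321.3899474 , -427.13157338, 1079.16950245]), 'rotation': array([ 0.18820813,  0.00421409, -1.54323488])}
scene {'K': array([[455.67140851,   0.        , 254.79457254],
       [  0.        , 455.67140851, 196.02318123],
       [  0.        ,   0.        ,   1.        ]]), 'position': array([-142.6517654 , -745.44998556,  648.09369923]), 'rotation': array([ 0.90118315,  0.01256645, -1.12871639])}
```

View pics/top0.png

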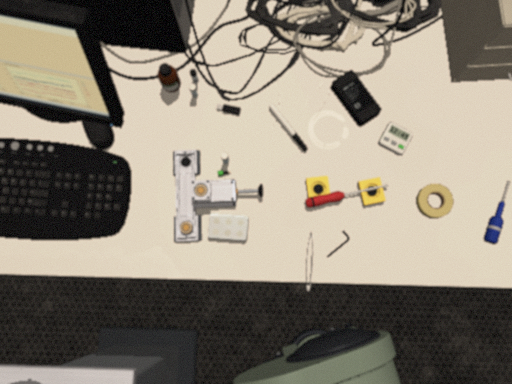

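View pics/scene0.png

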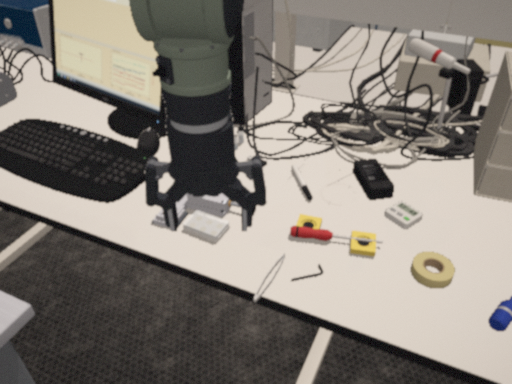

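Top view: the dispenser channel runs vertically at column ~186. The dark, empty nest is at (186,161) and the gold-filled nest at (186,228). The magazine is at (202,189), the plunger knob at (261,191), the case at (228,228), and the vial and fitting near (224,155–173). Candidates for the empty nest are the dispenser pocket (186,161) and the yellow look-alike plates at (318,188) and (372,192). I choose the pocket on the dispenser. Candidates for the knob are (261,191) and the black dots on the yellow plates. I choose (261,191). Next is a close crop to check this.

```bash
cat > h.py <<'E'
import numpy as np, cv2
from scipy.spatial.transform import Rotation as Ro
from bench import bot, solve_ik, imaging
def Rm(m): return Ro.from_euler('xyz',m['rotation']).as_matrix()
def ray(m,px,z):
    d=np.linalg.inv(m['K'])@[px[0],px[1],1]; d=Rm(m)@(d*[1,-1,-1]); p=np.array(m['position'])
    return p+d*(z-p[2])/d[2]
def proj(m,P):
    c=Rm(m).T@(np.array(P,float)-m['position']); u=m['K']@(c*[1,-1,-1]); return u[:2]/u[2]
E
python3 - <<'E'
from h import *
m=imaging.camera_model("top"); im=cv2.imread("pics/top0.png")
print(list(m), proj(m,[233,-498,231]))
for n,p,z in(("empty",(186,161),12),("full",(186,228),22),("mag",(202,189),51),("knob",(261,191),18),("case",(228,228),18)): print(n,ray(m,p,z).round(1))
c=im[140:250,150:290]; cv2.imwrite("pics/crop1.png",cv2.resize(c,None,fx=5,fy=5,interpolation=cv2.INTER_CUBIC))
E
```

```text
['K', 'position', 'rotation'] [306.17200912 345.15956172]
empty [ 594.5 -246.5   12. ]
full [ 444.7 -256.5   22. ]
mag [ 524.7 -290.3   51. ]
knob [ 530.2 -414.2   18. ]
case [ 447.6 -345.8   18. ]
```

View pics/crop1.png

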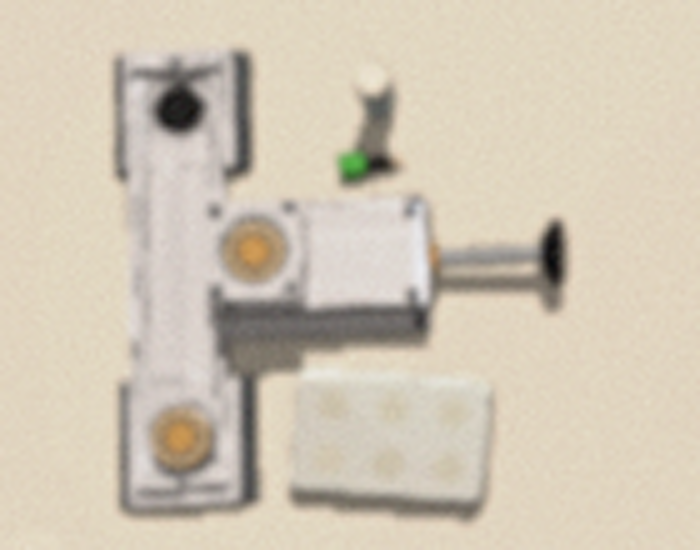

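The crop confirms the layout. The empty, dark pocket is at image px (186,161.5) and the occupied nest at (186,227). The magazine is at (201,190) and the knob at (260.5,190.5). The vial and fitting stand at (224,157) and (221,173). Next I shut the gripper and look from closer with the wrist camera.

```bash
python3 - <<'E'
from h import *
s=bot.get_state(); print(s['orientation'],s['t'])
bot.grip(0.0)
for yaw in(np.pi/2,-np.pi/2): print(yaw,solve_ik([520,-330,280],[np.pi,0,yaw]))
yaw=min((np.pi/2,-np.pi/2),key=lambda y:abs(solve_ik([520,-330,280],[np.pi,0,y])[5]-s['qpos'][5]))
bot.move_ptp([520,-330,280],[np.pi,0,yaw])
m=imaging.camera_model("wrist"); im=imaging.capture("wrist"); cv2.imwrite("pics/w1.png",im)
s=bot.get_state();print(yaw,s['tcp_pos'],s['orientation'],s['t'],m)
np.save("w1.npy",m,allow_pickle=True)
E
```

```text
[-3.14007265e+00 -2.19446954e-04  4.37824842e-01] 0.1
1.5707963267948966 [-0.68527527  0.42758392  0.08271504  1.22592745  0.          0.88552106]
-1.5707963267948966 [-0.68527527  0.42758392  0.08271504  1.22592745  0.         -2.2560716 ]
1.5707963267948966 [ 518.97980084 -331.02330196  279.74058163] [-3.14088423e+00  1.87247003e-05  1.56839491e+00] 2.1833 {'K': array([[296.7936877 ,   0.        , 255.07568795],
       [  0.        , 296.7936877 , 194.7707999 ],
       [  0.        ,   0.        ,   1.        ]]), 'position': array([ 519.15642181, -260.10174728,  421.91854751]), 'rotation': array([-0.28411209,  0.00208532, -0.00193385])}
```

View pics/w1.png

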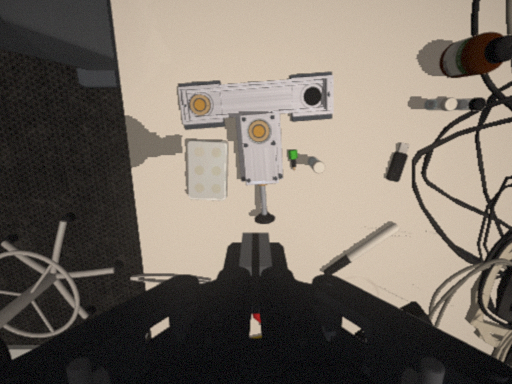

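Wrist view: the full nest is at (200,104), the magazine's top carrier at (259,131) and the empty pocket at (313,97). The knob is at (265,217), the case at (208,169), the fitting at (293,155) and the vial at (318,167).

```bash
python3 - <<'E'
from h import *
im=cv2.imread("pics/w1.png"); m=np.load("w1.npy",allow_pickle=True).item()
hsv=cv2.cvtColor(im,cv2.COLOR_BGR2HSV)
gold=cv2.inRange(hsv,(8,90,90),(25,255,255)); dark=cv2.inRange(im,(0,0,0),(60,60,60))
def blob(mask,c,r=22):
    w=np.zeros_like(mask); cv2.circle(w,c,r,255,-1); n,l,st,ce=cv2.connectedComponentsWithStats(mask&w)
    i=1+np.argmax(st[1:,4]); return ce[i],st[i]
P={}
for n,k,c,r,z in(("empty",dark,(313,97),13,9),("full",gold,(200,104),22,22),("mag",gold,(259,131),22,51),("knob",dark,(265,217),12,18)):
    ce,st=blob(k,c,r); P[n]=ray(m,ce,z); print(n,ce.round(1),st,P[n].round(1))
# fit dispenser pose: model points
mod=np.array([[74,37],[-74,37],[0,0],[0,-129]]); W=np.array([P[k][:2] for k in("empty","full","mag","knob")])
a=mod-mod.mean(0); b=W-W.mean(0); th=np.arctan2((a[:,0]*b[:,1]-a[:,1]*b[:,0]).sum(),(a*b).sum())
R=np.array([[np.cos(th),-np.sin(th)],[np.sin(th),np.cos(th)]]); t=W.mean(0)-R@mod.mean(0)
print(np.degrees(th),t,(W-(mod@R.T+t)).round(1))
E
```

```text
empty [312.1  95.8] [304  88  17  17 217] [ 593.6 -244.7    9. ]
full [199.6 104.4] [190  95  20  20 265] [ 446.8 -255.4   22. ]
mag [258.5 130.5] [249 121  20  20 275] [ 522.5 -286.4   51. ]
knob [264.2 218.3] [256 214  18   9 127] [ 531.2 -413.6   18. ]
3.984590784037369 [ 522.56747652 -286.31852737] [[-0.2 -0.4]
 [ 0.6 -0.9]
 [-0.1 -0.1]
 [-0.3  1.4]]
```

```bash
cat >> h.py <<'E'
TH=np.radians(3.985); T0=np.array([522.57,-286.32]); ORI=[np.pi,0,np.pi/2+TH]
RD=np.array([[np.cos(TH),-np.sin(TH)],[np.sin(TH),np.cos(TH)]])
def W(x,y,z): return [*(RD@[x,y]+T0),z]
def D():
    s=bot.get_state(); p=s['tcp_pos']; return np.r_[RD.T@(np.array(p[:2])-T0),p[2]].round(1),(RD.T@np.array(s['contact_force'])[:2]).round(2),s['t']
E
python3 - <<'E'
from h import *
bot.move_ptp(W(0,-175,100),ORI); bot.movel(W(0,-175,10)); print(D())
r=bot.movel(W(0,-130,10),max_speed=30,threshold=1.2); print(r,D())
E
```

```text
(array([   0.9, -175.6,   11.5]), array([-0.34, -0.67]), 3.825)
True (array([-1.000e-01, -1.415e+02,  9.700e+00]), array([ 0.07, -1.77]), 4.8667)
```

```bash
python3 - <<'E'
from h import *
r=bot.movel(W(0,-94,10),max_speed=35,threshold=16); print(r,D())
bot.dwell(0.2); print(D())
bot.movel(W(0,-150,10),max_speed=40); print(D())
bot.movel(W(0,-175,10)); bot.movel(W(0,-175,100))
bot.move_ptp(W(-40,-60,280),ORI)
m=imaging.camera_model("wrist"); im=imaging.capture("wrist"); cv2.imwrite("pics/w2.png",im); np.save("w2.npy",m,allow_pickle=True); print(D())
for n,P in (("outlet",W(0,37,25)),("mag",W(0,0,38)),("empty",W(74,37,9)),("knob",W(0,-129,18))): print(n,proj(m,P).round(1))
E
```

```text
True (array([  -0.3, -102.8,    9.8]), array([-0.75, -5.56]), 5.9917)
(array([  -0.3, -103.3,    9.8]), array([-0.69, -5.85]), 6.1917)
(array([   0. , -149.6,    9.9]), array([-0.31, -0.37]), 7.5167)
(array([-40.4, -60.2, 277.7]), array([-0.09, -0.34]), 9.5083)
outlet [288.1  86.4]
mag [288.2 117.2]
empty [343.5  87.3]
knob [284.  209.8]
```

View pics/w2.png

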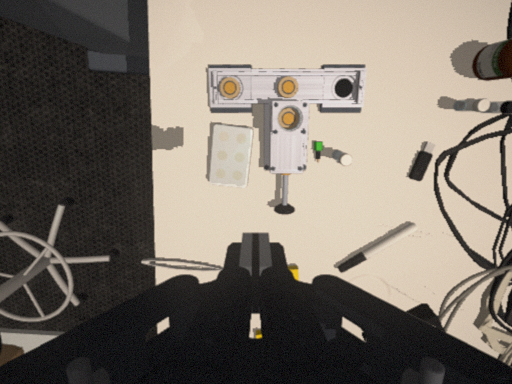

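The ejected carrier lies at (288,87), within a pixel of the predicted outlet (288.1,86.4). The knob is back out at (284,209) and the next carrier is visible in the tube at (289,118). Now I slide the carrier towards +x. The finger goes in at x=-37, between the ejected carrier and the full nest.

```bash
python3 - <<'E'
from h import *
bot.move_ptp(W(-37,37,90),ORI); print(D())
r=bot.movel(W(-37,37,18.5),max_speed=50,threshold=4); print(r,D()); 
if not r:
    bot.dwell(.2); print(D())
    r=bot.movel(W(20,37,18),max_speed=35,threshold=3); print(r,D())
    if not r:
        r=bot.movel(W(54,37,18),max_speed=25,threshold=3); print(r,D())
    cv2.imwrite("pics/t3.png",imaging.capture("top"))
    bot.movel(W(D()[0][0]-10,37,18),max_speed=50)
    bot.movel(W(D()[0][0],37,90)); bot.move_ptp(W(20,-60,280),ORI)
    m=imaging.camera_model("wrist"); im=imaging.capture("wrist"); cv2.imwrite("pics/w3.png",cv2.resize(im[40:240,180:420],None,fx=3,fy=3,interpolation=cv2.INTER_CUBIC)); print(D())
    cv2.imwrite("pics/w3raw.png",im)
    print([(proj(m,P)).round(1) for P in (W(74,37,22),W(0,0,38),W(-74,37,22),W(0,-129,18))])
    hsv=cv2.cvtColor(im,cv2.COLOR_BGR2HSV); n,l,st,ce=cv2.connectedComponentsWithStats(cv2.inRange(hsv,(8,90,90),(25,255,255)))
    print([(c.round(1),s[4]) for c,s in zip(ce[1:],st[1:]) if s[4]>60])
    for c,s in zip(ce[1:],st[1:]):
        if s[4]>60: p=ray(m,c,22)[:2]; print((RD.T@(p-T0)).round(1))
E
```

```text
(array([-36.2,  35.8,  90.3]), array([-0.6 , -0.06]), 10.3667)
False (array([-36.8,  36.8,  18.8]), array([0.26, 0.45]), 11.95)
(array([-36.9,  36.9,  18.7]), array([-0.66,  0.45]), 12.15)
True (array([ 0.7, 36.9, 18.1]), array([0.38, 0.05]), 13.1917)
(array([ 19.1, -58.7, 277.2]), array([-0.13, -0.06]), 15.125)
[array([299.6,  87.8]), array([240.7, 118.4]), array([182.5,  87.8]), array([242.7, 210.9])]
[(array([183.2,  88.7]), np.int32(295)), (array([259.3,  88.1]), np.int32(264)), (array([239.7, 118.8]), np.int32(242))]
[-73.2  36. ]
[23.1 36.6]
[-2.2 -1. ]
```

View pics/w3.png

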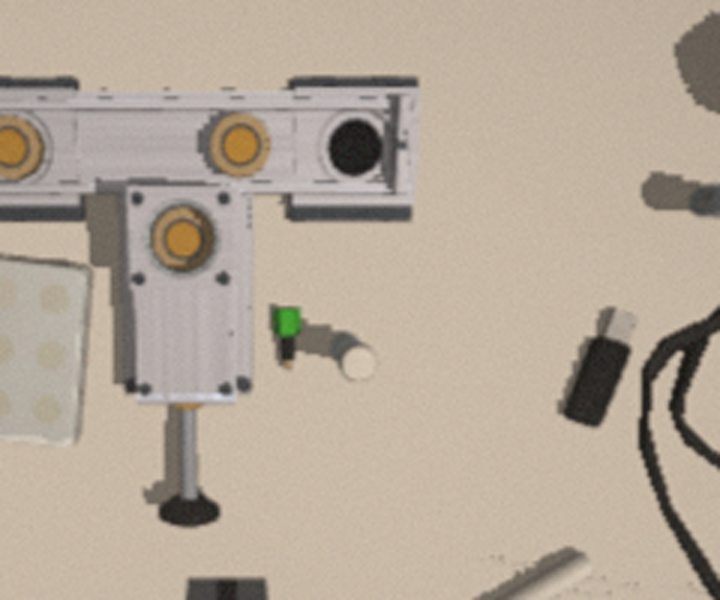

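The push works. It stopped early on a force transient, leaving the carrier at (240,145) in the crop, x≈23 mm, flat in the channel. The pocket at (355,147) is still empty and everything else is undisturbed. I continue the push.

```bash
python3 - <<'E'
from h import *
bot.move_ptp(W(-8,37,90),ORI)
r=bot.movel(W(-8,37,18.5),max_speed=50,threshold=5); print(r,D()); 
if not r:
    bot.dwell(.2)
    r=bot.movel(W(53,37,18),max_speed=25,threshold=6); print(r,D())
    bot.movel(W(D()[0][0]-10,37,18),max_speed=50)
    bot.movel(W(D()[0][0],37,90)); bot.move_ptp(W(20,-60,280),ORI)
    m=imaging.camera_model("wrist"); im=imaging.capture("wrist"); cv2.imwrite("pics/w4.png",cv2.resize(im[40:240,160:400],None,fx=3,fy=3,interpolation=cv2.INTER_CUBIC)); print(D())
    hsv=cv2.cvtColor(im,cv2.COLOR_BGR2HSV); n,l,st,ce=cv2.connectedComponentsWithStats(cv2.inRange(hsv,(8,90,90),(25,255,255)))
    for c,s in zip(ce[1:],st[1:]):
        if s[4]>60: p=ray(m,c,22)[:2]; print(c.round(1),s[4],(RD.T@(p-T0)).round(1))
E
```

```text
False (array([-7.8, 36.8, 18.8]), array([-0.01,  0.18]), 17.575)
True (array([42.4, 36.9, 18.2]), array([-1.27, -0.51]), 19.5667)
(array([ 19.4, -58.6, 277.1]), array([0.4 , 0.96]), 21.4417)
[183.1  88.7] 294 [-73.2  36. ]
[294.6  88.1] 291 [68.  36.7]
[239.7 118.8] 236 [-1.9 -0.9]
```

View pics/w4.png

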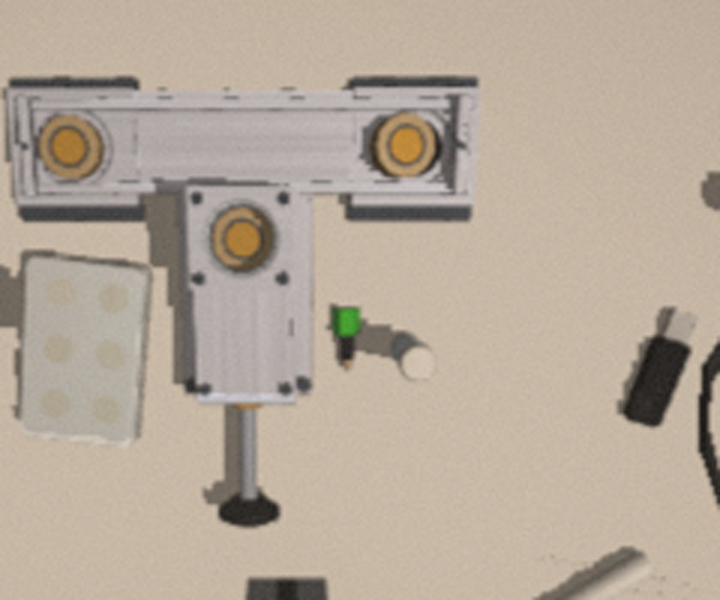

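The carrier is now at (407,145) in the crop, x≈68 mm, about 6 mm short of the nest centre and partly over the pocket. It needs one more slow push.

```bash
python3 - <<'E'
from h import *
bot.move_ptp(W(28,37,90),ORI)
r=bot.movel(W(28,37,18.5),max_speed=50,threshold=5); print(r,D()); 
if not r:
    bot.dwell(.2)
    r=bot.movel(W(42,37,18),max_speed=20,threshold=10); print(r,D())
    r=bot.movel(W(52.5,37,18),max_speed=10,threshold=10); print(r,D())
    bot.movel(W(D()[0][0]-10,37,18),max_speed=50)
    bot.movel(W(D()[0][0],37,90)); bot.move_ptp(W(20,-60,280),ORI)
    m=imaging.camera_model("wrist"); im=imaging.capture("wrist"); cv2.imwrite("pics/w5.png",cv2.resize(im[40:240,160:400],None,fx=3,fy=3,interpolation=cv2.INTER_CUBIC)); print(D())
    hsv=cv2.cvtColor(im,cv2.COLOR_BGR2HSV); n,l,st,ce=cv2.connectedComponentsWithStats(cv2.inRange(hsv,(8,90,90),(25,255,255)))
    for c,s in zip(ce[1:],st[1:]):
        if s[4]>60: p=ray(m,c,22)[:2]; print(c.round(1),s[4],(RD.T@(p-T0)).round(1))
E
```

```text
False (array([28.2, 36.8, 18.9]), array([ 1.04, -0.23]), 23.8833)
False (array([41.9, 37.1, 17.9]), array([-0.15,  0.21]), 24.9333)
False (array([52.4, 37. , 18. ]), array([ 0.51, -0.45]), 26.1333)
(array([ 19.4, -58.6, 277.2]), array([ 0.22, -0.46]), 28.0333)
[183.   88.7] 293 [-73.2  36. ]
[299.   88.4] 272 [73.6 36.3]
[239.8 118.5] 240 [-1.8 -0.6]
```

View pics/w5.png

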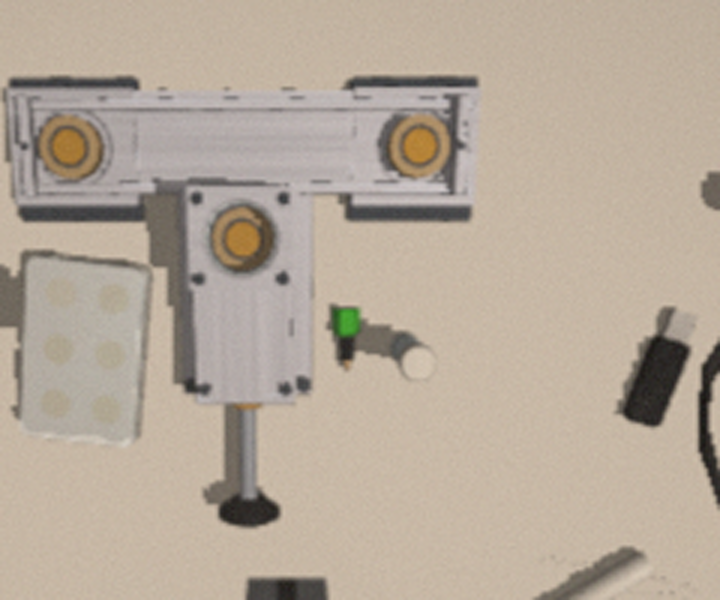

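The carrier is at (420,146) in the crop, x≈73.6 mm, which is centred in the nest. To be sure it is seated, I push gently until it bears against the pocket wall.

```bash
python3 - <<'E'
from h import *
bot.move_ptp(W(38,37,90),ORI)
r=bot.movel(W(38,37,18.5),max_speed=50,threshold=5); print(r,D()); 
if not r:
    bot.dwell(.3); f0=D()[1][0]
    bot.movel(W(51,37,18),max_speed=20,threshold=10); print(D())
    for x in np.arange(52,56.1,.5):
        r=bot.movel(W(x,37,18),max_speed=5,threshold=8); bot.dwell(.1); f=D(); print(x,r,f[0],f[1])
        if r or f[1][0]-f0<-2.5: break
    bot.movel(W(f[0][0]-10,37,18),max_speed=50)
    bot.movel(W(D()[0][0],37,90)); bot.move_ptp(W(20,-60,280),ORI)
    m=imaging.camera_model("wrist"); im=imaging.capture("wrist"); cv2.imwrite("pics/w6.png",cv2.resize(im[40:240,160:400],None,fx=3,fy=3,interpolation=cv2.INTER_CUBIC)); print(D())
    hsv=cv2.cvtColor(im,cv2.COLOR_BGR2HSV); n,l,st,ce=cv2.connectedComponentsWithStats(cv2.inRange(hsv,(8,90,90),(25,255,255)))
    for c,s in zip(ce[1:],st[1:]):
        if s[4]>60: p=ray(m,c,22)[:2]; print(c.round(1),s[4],(RD.T@(p-T0)).round(1))
E
```

```text
False (array([38.2, 36.8, 18.9]), array([-0.37,  0.68]), 30.4833)
(array([50.9, 37.1, 17.9]), array([0.11, 0.26]), 31.5833)
52.0 False [52. 37. 18.] [-0.21 -0.05]
52.5 False [52.5 37.  18. ] [ 0.22 -0.21]
53.0 False [53. 37. 18.] [0.23 0.2 ]
53.5 False [53.5 37.  18. ] [-0.3  -0.63]
54.0 False [54. 37. 18.] [ 0.14 -0.23]
54.5 False [54.5 37.  18. ] [ 0.11 -0.01]
55.0 False [55. 37. 18.] [0.1  0.06]
55.5 False [55.5 37.  18. ] [-0.85 -0.55]
56.0 False [56. 37. 18.] [-1.2   0.37]
(array([ 19.5, -58.6, 277.2]), array([0.57, 0.35]), 36.7333)
[183.2  88.7] 293 [-72.9  36. ]
[299.4  88.3] 269 [74.1 36.4]
[239.8 118.8] 246 [-1.8 -1. ]
```

Only a small move and little resistance. I take a close look straight over each nest, side by side, to compare seating.

```bash
python3 - <<'E'
from h import *
tiles=[]
for x in(74,-74):
    bot.move_ptp(W(x,-5,100),ORI); bot.dwell(.2)
    m=imaging.camera_model("wrist"); im=imaging.capture("wrist")
    c=proj(m,W(x,37,22)); print(x,D(),c.round(1),m['position'].round(1)); u,v=c.astype(int)
    hsv=cv2.cvtColor(im,cv2.COLOR_BGR2HSV); n,l,st,ce=cv2.connectedComponentsWithStats(cv2.inRange(hsv,(8,90,90),(25,255,255)))
    for cc,s in zip(ce[1:],st[1:]):
        if s[4]>60: p=ray(m,cc,22)[:2]; print(cc.round(1),s,(RD.T@(p-T0)).round(1))
    v0=max(v-45,0); tiles.append(cv2.resize(im[v0:v0+90,u-45:u+45],(390,390),interpolation=cv2.INTER_CUBIC))
cv2.imwrite("pics/n7.png",np.hstack(tiles))
E
```

```text
74 (array([ 74.6,  -6.3, 101.8]), array([-0.41, -0.24]), 37.7833) [254.4 146. ] [ 592.1 -216.8  244.1]
[255.8 145.6] [239 129  34  35 456] [75.  37.3]
[255.6 146.6] [246 137  20  20 301] [75.  36.5]
-74 (array([-72.9,  -5.3, 100. ]), array([-0.06, -0.8 ]), 38.675) [254.  147.8] [ 445.  -226.3  242.4]
[254.  147.7] [238 131  33  35 448] [-74.   37.1]
[453.8 147.8] [437 132  36  34 482] [73.7 37.1]
[455.2 148.6] [446 139  20  20 305] [74.8 36.5]
[254.4 149. ] [245 140  20  19 303] [-73.7  36.1]
[360.3 207.7] [344 191  29  28 190] [ 9.2 -9.7]
[356.2 203.7] [346 195  21  19 302] [ 5.7 -6.4]
```

View pics/n7.png

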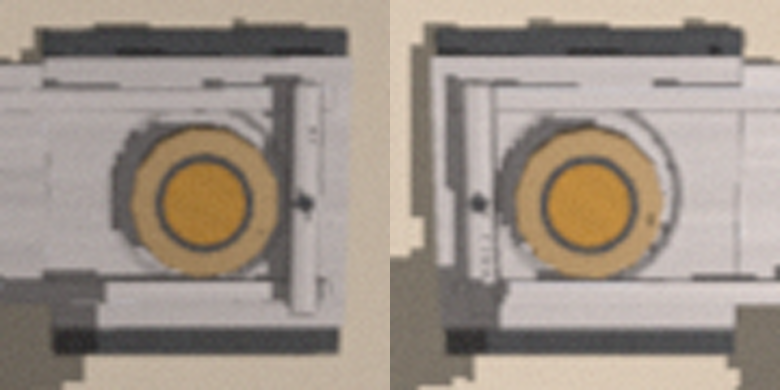

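Side by side: the moved carrier (left tile, centre (205,202)) lies inside its pocket rim. Its size (20x20 px, 301 vs 303 px²) and shadow width match the seated carrier on the right, so it is level and seated. The carriers measure 148.5 mm apart against 148 mm nominal. Handing in.

```bash
python3 - <<'E'
from h import *
bot.movel(W(-74,-60,200)); print(D()); print(bot.sign_off())
E
```

```text
(array([-74.4, -59.2, 199.1]), array([ 0.09, -0.19]), 39.5833)
the job is handed in; nothing more can be done
None
```

I handed the job in at about 40 s: one carrier was ejected and now appears seated flat in the empty nest, the plunger is back out and everything else looks undisturbed; no verdict came back, and my own reading of the plunger stroke (about 38–39 mm, against the 38.5 mm needed) was too close to confirm that step.

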